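Shut and bolt the stirrer cover of a chocolate tempering tank

ROBOT

A 7-joint arm with a two-finger parallel gripper is mounted at the origin on the work surface. World frame = base frame: x ahead of the robot, y to its left, z up, the work surface at z = 0. Lengths are in mm, angles in degrees, forces in N, time in s.
With the tool pointing down it reaches from about 400 to 925 mm from the base axis. Payload 4.1 kg.
Tool frame: the origin (TCP) lies on the centre line of the jaws, within the pads' length; the fingertips stand 19 mm ahead of it and the grasp point (between the pads) is the TCP; z points along the fingers, y is the line along which they close (so a half turn about z gives the same grasp; the last joint's range is limited). The gripper opens to 85 mm and grips with 20 to 120 N. Pads are 22 mm wide; open, the fingers measure 114 mm over their backs; the gripper's body (76 mm by 85 mm) begins 54 mm behind the grasp point. The pads swing forward as they close: fully open they stand 13 mm farther back than shut.
Start: joints at [63.713, 22.827, 2.584, 88.041, -1.071, 69.15, -2.905], TCP at [228.894, -608.398, 250.347] pointing down, gripper open.
Joint ranges: [-161.44, 161.44], [-28.35, 127.94], [-78.24, 83.42], [0, 140.83], [-78.03, 258.03], [13.02, 114.36], [-168.23, 168.23]. Speed limits (degrees/s): [147.25, 147.25, 180, 180, 180, 180, 180].

INTERFACE

Orientations are given as [roll, pitch, yaw] about the fixed x, y, z axes, in that order (R = Rz(yaw) Ry(pitch) Rx(roll)).
In Python, from station import read_state, capture, finish_job gives the robot as it stands.
- The arm moves only by the tool step_arm, never from a script. Its argument "deltas" is a list that holds one entry, the list of rows, each a list of 6 numbers: the shift along the tool's x, y, z as a fraction of full scale, then the turn, a rotation vector about the tool's x, y, z as a fraction of full scale. A call has 1 to 20 rows; each row is the pose to reach, as a shift and turn from the pose commanded when the call began, along the tool's axes at that moment; what a row does not reach only later rows make up. Full scale, the value 1, is 250 mm for a shift and 60 degrees for a turn. A row lasts 1/8 s, in which the tool goes at most 62.5 mm and 10.7 degrees, less where a joint would pass 70% of its speed; a pose out of reach is approached as far as the arm can. A call with a number of a shift or a turn outside -1 to 1 is refused whole. A call with a gripper value outside its range is refused whole. "jaw" is the opening, from 0 (shut) to 1 (fully open), set as the call begins (left out, the last holds). The fingers move at their own pace and stop on an object; "newtons" is the grip in N (left out, the last holds). Time passes only in rows, so rows that repeat a pose let the fingers close. It gives the time, the measured TCP pose, the force, the opening and the grip force at its end, in the units of the state.
- read_state(): the state, without advancing time (a new reading comes with each control period).
- capture(name): name is "scene" or "top" or "wrist"; returns a dict with "frame" (384x512x3 uint8, red, green, blue), "fx", "fy", "cx", "cy" (pixels), "distortion" ([k1, k2, p1, p2, k3] as OpenCV has them; the pictures are not rectified), "camera_from_world" (4x4, takes a point from world to camera coordinates). Camera axes: x right, y down, z forward; pixel columns grow to the right and rows downward; lengths in mm; the calibration is good to about 2 mm. A picture is of the moment at which its call begins. There is no depth.
- finish_job(): hands the job in; it is judged then, once.
The state is a dict: "t": time; "q": joint angles; "joint_velocities": joint speeds; "effort": joint torques, N m; "position": TCP position; "ee_rot": TCP orientation; "wrist_force": force on the tool from outside, world axes, zero at the start; "moment": the same for the moment, N m; "grip_width": opening from 0.0 (shut) to 1.0 (fully open); "finger_force": force on a finger pad.
Only numpy, scipy, OpenCV 4.12 (cv2) and the standard library are available. Lean on these libraries where they do the work, as an engineer would, in place of code of your own. Each camera call takes 0.05 s, during which the arm holds its last target. There are 200 camera calls.

TASK

The stirrer of the little tempering tank must not run uncovered: gently push the sliding cover shut against its end stop, then push the red knob of the slide bolt along its slot as far as it goes, so that the bolt passes through the staple on the cover, and push the knob over sideways into the locking notch until it stops. Only push: grip nothing, do not lift or tip the cover, and leave everything standing around alone.

Things in the scene. Friction and masses are not known exactly. Their poses are not given: they have to be found in the camera images.
- tank: Bench-top stainless tempering tank, fixed, 330 mm (its x) by 460 mm (its y), flat deck 130 mm above the table. Origin: centre of its underside, on the table. Its -x side is the front with the control panel and faces the robot, turned by up to 20 degrees. The well (160 x 180 mm) opens in the deck round tank (0.018, 0.090).
- end_stop (a point): Middle of the stop strip's face that the shut cover meets: tank (0.018, 0.200), on the deck. Strip 10 mm high. Two rails, 10 mm high and 6 mm wide, run along the tank's y at tank x -0.0865 and +0.1225 (centre lines); the cover slides between them and shuts towards the tank's +y.
- cover: Loose sliding cover, 200 mm (its x) by 220 mm (its y), 6 mm thick, about 0.9 kg, metal frame round a clear window, lying on the deck between the rails, axes along the tank's, 1.5 mm play a side; slides with ordinary friction (a few N). Origin: centre of its underside. Shut, it is at tank (0.018, 0.090); it starts 60 to 110 mm short of that, towards the tank's -y.
- staple (a point): Middle of the opening of the steel staple at the middle of the cover's front edge, 84 mm in front of the cover's origin and 20 mm above the deck. Staple 36 mm wide (y), 14 mm deep, top 37 mm above the deck, opening 22 mm wide for the 14 mm bolt.
- cover_handle (a point): Middle of the bar of the cover's black bow handle: round bar 10 mm thick and 100 mm long along the cover's x, above the cover's centre; this point is the bar's axis, 40 mm above the deck (34 mm above the cover's top). Pushing the bar in the tank's +y shuts the cover.
- bolt_axis (a point): Point on the bolt's axis below the upright knob when the bolt is fully home: tank (-0.103, 0.090), 20 mm above the deck. The axis runs along the tank's x. The barrel round it (outside radius 12 mm, tank x -0.160 to -0.091, on a foot 70 mm wide in y) stands on the front deck to the left; the L-shaped slot is in its top.
- bolt (a joint): How far the slide bolt is pushed in along its slot, m, towards the tank's +x. 0 is drawn back, 0.042 fully home at the stop. Starts between 0 and 0.010, needs about 2 N, stays where it is left. Its round nose passes through the staple only if the cover is shut; pushed in before that, it stands in the staple's way.
- knob (a joint): Angle of the knob about the bolt's axis, rad. 0 is upright; grows as the knob is pushed over towards the tank's -y (right, seen from the front). The slot's straight leg lets it rock about 0.15; with the bolt within 4 mm of home it can be pushed over into the side notch, to the stop at 1.13. Needs about 1 N at the ball, stays where left. In the notch the bolt cannot slide back.
- knob_ball (a point): Centre of the red ball knob, 22 mm in diameter, on an 8 mm pin, 52 mm from the bolt's axis. Upright it is 72 mm above the deck, at tank x = -0.145 + bolt, tank y = 0.090. Fully turned over, at knob 1.13, it is at tank y = 0.043 and 42 mm above the deck.
- bowl: Small steel bowl, 110 mm wide, 55 mm high, loose on the table left of the tank; leave alone. Origin: centre of its underside.
- bottle: Amber bottle, 64 mm in diameter, 150 mm high, loose on the table left of the tank; leave alone. Origin: centre of its underside.
- spatula: Spatula, 260 mm long, black handle, lying on the table right of the tank; leave alone.
- jar: Small glass jar with a brass lid, 52 mm in diameter, 55 mm high, loose on the right end of the tank's deck, clear of the cover; leave alone. Origin: centre of its underside.
- thermometer: White probe thermometer, 26 x 70 x 14 mm with a thin probe, lying on the front deck of the tank, right of the bolt; leave alone. Origin: centre of its underside.
- palette_knife: Palette knife, 220 mm long, lying on the back deck of the tank behind the cover's far rail; leave alone.

How it is judged (in metres and radians):
On the way, in this order (a step that is already met when the one before it is completed fails the run):
1. the cover is shut against its end stop (within 5 mm), lying on the deck (y of cover in the frame of tank above 0.085 m and z of cover in the frame of tank below 0.133 m), for 0.2 s.
2. the bolt is pushed home through the staple (within 4 mm), the knob still upright (value of joint bolt above 0.038 m and value of joint knob below 0.4 rad and y of cover in the frame of tank above 0.084 m).
3. the knob is pushed over into the locking notch (value of joint knob above 1 rad and value of joint bolt above 0.036 m), for 0.1 s.
At the end, for the whole second after the job is handed in: The cover lies flat and at rest on the deck within 6 mm of fully shut, the bolt is through the staple within 6 mm of home, and the knob lies over in the notch (past 1.0 rad of 1.13) (all of step 3 and y of cover in the frame of tank above 0.084 m and z of cover in the frame of tank below 0.133 m and angle between cover's own z axis and vertical below 0.03 rad and linear speed of cover below 0.01 m/s); the robot touches nothing.
It fails at once if the cover is lifted (10 mm) or tipped (z of cover in the frame of tank above 0.14 m or angle between cover's own z axis and vertical above 0.08 rad).
It fails at once if something standing around is pushed or carried more than 20 mm (distance of any of bowl, bottle, spatula, jar, thermometer, palette_knife from where it was at the start of the episode above 0.02 m).
It fails at once if the knob or the cover is gripped or forced (over 35 N) (contact force between the fingers and knob above 35 N or contact force between the fingers and cover above 35 N).
It also fails if it takes over 58 s, if anything falls off the work surface, if the arm or the gripper's body presses on something with over 40 N, if the wrist force passes 120 N, or if a joint passes its speed limit or range.

## Working session

There is one attempt and no reset: what is moved stays moved. The work goes in short steps, Python scripts to look and compute and a tool call to move; the robot and the scene stay as the last step left them, time stands still between calls to the robot, and variables do not carry over. Pictures are saved under pics/ and viewed, at most 10 in all, crops included, and the job is handed in when it is done.

Besides the shell and the picture viewer there is one more tool, called as a command line: name --argument value ..., lists and objects as JSON in quotes. step_arm: Moves the arm, as the interface text tells. Its arguments: {"type":"object","properties":{"deltas":{"type":"array"},"jaw":{"type":"number"},"newtons":{"type":"number"}},"required":["deltas"]}

```bash
ls; mkdir -p pics; python3 - <<'E'
from station import *
import cv2,json,pickle
d={}
for n in("scene","top"):
    c=capture(n); d[n]=c; cv2.imwrite(f"pics/{n}0.png",c["frame"][:,:,::-1])
pickle.dump(d,open("c0.pkl","wb"))
s=read_state(); print(s)
E
```

```text
pics
{'t': 0.1, 'q': array([63.71250656, 22.86859749,  2.58060878, 88.10483969, -1.07067991,
       69.14858081, -2.90353503]), 'joint_velocities': array([-0.0256187 , -0.16175994, -0.10011288, -0.17279814,  0.01859154,
        0.09744979,  0.06999573]), 'effort': array([ 3.21118328e-03, -4.76261652e+01,  1.36988115e+00, -2.54954553e+01,
        1.18962754e-02,  4.92167062e-03,  1.56096644e-05]), 'position': array([ 228.70036388, -607.8929188 ,  249.37347992]), 'ee_rot': array([-1.79902412e+02,  7.64120485e-03,  2.06230993e+01]), 'wrist_force': array([-0.15200214,  0.86616828,  0.10102257]), 'moment': array([-0.02004521, -0.00640406, -0.02109662]), 'finger_force': 0.0, 'grip_width': 0.9997596438398996}
```

View pics/scene0.png

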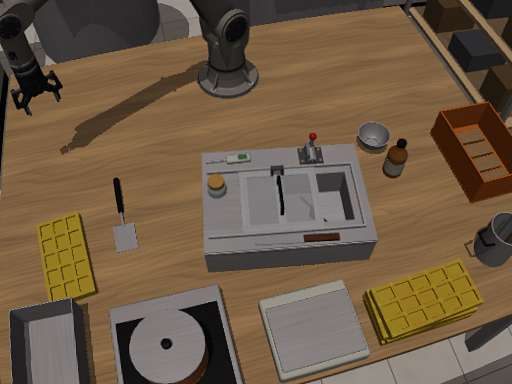

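View pics/top0.png

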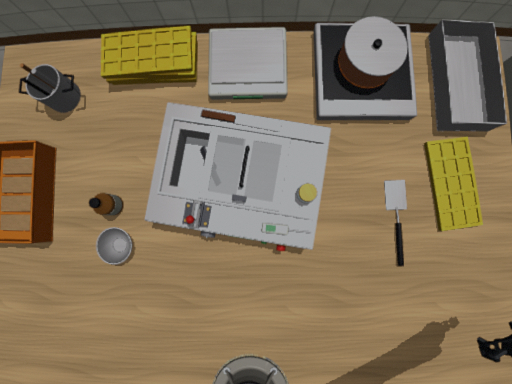

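The views show the tank (top-view deck corners about (165,105), (330,127), (313,247), (147,219)), the red ball at top (190,219) and scene (313,136), and the handle bar at top (244,167) and scene (281,195). Next I'll measure these properly.

```bash
cat > h.py <<'E'
import numpy as np,cv2
def K(c): return np.array([[c["fx"],0,c["cx"]],[0,c["fy"],c["cy"]],[0,0,1.]])
def ray(c,p):
    u=cv2.undistortPoints(np.array([[p]],float),K(c),np.array(c["distortion"],float))[0,0]
    T=np.array(c["camera_from_world"]);R,t=T[:3,:3],T[:3,3]
    d=R.T@np.array([*u,1]); return -R.T@t,d/np.linalg.norm(d)
def onz(c,p,z):
    o,d=ray(c,p); return o+d*(z-o[2])/d[2]
def tri(c1,p1,c2,p2):
    o1,d1=ray(c1,p1);o2,d2=ray(c2,p2)
    s=np.linalg.lstsq(np.c_[d1,-d2],o2-o1,rcond=None)[0]
    a,b=o1+s[0]*d1,o2+s[1]*d2
    return (a+b)/2,np.linalg.norm(a-b)
def blobs(m,amin=8):
    n,_,st,ce=cv2.connectedComponentsWithStats(m.astype(np.uint8))
    return [(ce[i].round(1),st[i].tolist()) for i in range(1,n) if st[i][4]>=amin]
def red(f):
    f=f.astype(int); return (f[:,:,0]>120)&(f[:,:,1]<70)&(f[:,:,2]<70)
E
python3 - <<'E'
import pickle
from h import *
d=pickle.load(open("c0.pkl","rb")); t,s=d["top"],d["scene"]
for n in d: print(n,blobs(red(d[n]["frame"]),6))
m=t["frame"].max(2)<45; m[:, :205]=0; m[:,290:]=0; m[:130]=0; m[210:]=0
print("dark top",blobs(m,10)); ys,xs=np.nonzero(m)
m2=s["frame"].max(2)<45; m2[:165]=0; m2[225:]=0; m2[:,:245]=0; m2[:,310:]=0
print("dark scene",blobs(m2,10))
for c in [(165,105),(330,127),(313,247),(147,219)]: print(c,onz(t,c,130).round(0))
for c in [(203,152),(360,147),(371,234),(208,250)]: print("scene",c,onz(s,c,130).round(0))
cr=cv2.resize(t["frame"][95:260,135:340],None,fx=3.9,fy=3.6,interpolation=cv2.INTER_CUBIC)
cr=cv2.resize(t["frame"][98:254,138:340],None,fx=3.8,fy=3.8,interpolation=cv2.INTER_CUBIC)
cv2.imwrite("pics/crop0.png",cr[:,:,::-1])
print(np.linalg.inv(t["camera_from_world"])[:3,3],np.linalg.inv(s["camera_from_world"])[:3,3])
E
```

```text
scene [(array([454.5, 128.4]), [451, 128, 8, 2, 8]), (array([312.4, 134.6]), [311, 133, 4, 4, 15])]
top [(array([189.2, 218.8]), [186, 216, 7, 7, 38]), (array([ 17.5, 241. ]), [15, 241, 6, 1, 6]), (array([280.5, 248.2]), [277, 246, 8, 5, 28])]
dark top [(array([243.6, 166.5]), [240, 147, 9, 40, 81])]
dark scene [(array([272.8, 171.1]), [271, 169, 8, 7, 18]), (array([281.4, 171.3]), [280, 169, 4, 6, 15]), (array([280.4, 194.9]), [277, 176, 7, 39, 115])]
(165, 105) [837. 229. 130.]
(330, 127) [ 767. -228.  130.]
(313, 247) [ 442. -174.  130.]
(147, 219) [519. 273. 130.]
scene (203, 152) [ 437. -169.  130.]
scene (360, 147) [539. 291. 130.]
scene (371, 234) [825. 209. 130.]
scene (208, 250) [ 758. -219.  130.]
[ 509.94371255  -37.68361864 1144.83306826] [1334.24816391 -235.62751986 1252.5055126 ]
```

View pics/crop0.png

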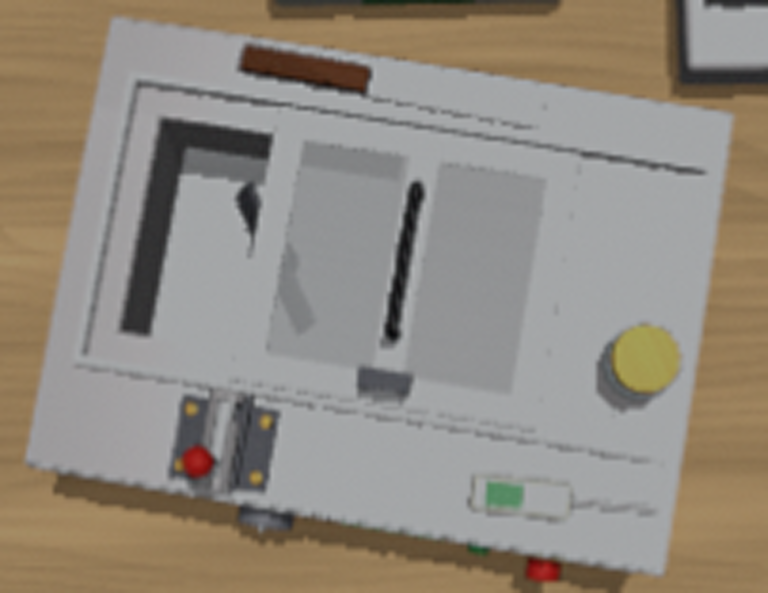

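The crop shows the deck corners at (113,18), (732,115), (662,574) and (28,463). The red ball is at (197,461), left of the slot. The handle bar runs from (416,186) to (391,337), with the staple at (384,384). I'll fit the tank pose from the corners and triangulate the ball and handle as a check.

```bash
cat >> h.py <<'E'
def fit(L,W):  # 2D rigid
    a,b=L.mean(0),W.mean(0); z=((L-a)@[1,1j]).conj()@((W-b)@[1,1j]); th=np.angle(z)
    R=np.array([[np.cos(th),-np.sin(th)],[np.sin(th),np.cos(th)]]); return R,b-R@a,np.degrees(th)
E
python3 - <<'E'
import pickle
from h import *
d=pickle.load(open("c0.pkl","rb")); t,s=d["top"],d["scene"]
px=[((x+.5)/3.8-.5+138,(y+.5)/3.8-.5+98) for x,y in [(113,18),(732,115),(662,574),(28,463)]]
W=np.array([onz(t,p,130)[:2] for p in px])
L=np.array([[165,230],[165,-230],[-165,-230],[-165,230.]])
R,o,th=fit(L,W); print("yaw",th,"o",o,"res",(W-(L@R.T+o)).round(1).tolist())
np.savez("tank.npz",R=R,o=o)
def loc(p): return np.r_[R.T@(p[:2]-o),p[2]-130].round(1)
b,e=tri(t,(189.2,218.8),s,(312.4,134.6)); print("ball",b,e,loc(b),"top@202",loc(onz(t,(189.2,218.8),202)))
h,e=tri(t,(243.6,166.5),s,(280.4,194.9)); print("handle",h,e,loc(h),"top@170",loc(onz(t,(243.6,166.5),170)))
u,v=[((x+.5)/3.8-.5+138,(y+.5)/3.8-.5+98) for x,y in [(645,358),(520,496)]]
print("jar",loc(onz(t,u,185)),"therm",loc(onz(t,v,144)))
E
```

```text
yaw -10.02693008852769 o [641.19494467  25.15697418] res [[0.6, -0.8], [0.9, 1.2], [-0.8, 1.6], [-0.6, -2.0]]
ball [518.55322008 140.11394676 208.90882312] 2.8511513563500883 [-140.8   91.8   78.9] top@202 [-140.9   94.6   72. ]
handle [656.34607558   6.83546215 152.49726568] 2.6020799698613786 [ 18.1 -15.4  22.5] top@170 [ 15.8 -15.3  40. ]
jar [ -23.8 -187.3   55. ] therm [-128.6 -121.2   14. ]
```

The tank fit is good: yaw is -10.0° with residuals under 2 mm. The ball sits at tank (-141, 92~95), so the bolt is drawn about 4 mm in. The handle is at tank (16~18, -15), so the cover needs about 105 mm. I'll approach with the gripper shut.

step_arm --deltas '[[[0.1, -0.065, 0, 0, 0, 0], [0.25, -0.163, 0, 0, 0, 0], [0.42, -0.274, 0, 0, 0, 0], [0.59, -0.384, 0, 0, 0, 0], [0.72, -0.469, 0, 0, 0, 0], [0.79, -0.515, 0, 0, 0, 0]]]' --jaw 0 --newtons 20

```text
t: 0.85
position: [370.0, -415.7, 250.0]
ee_rot: [-179.9, -0.0, 20.8]
wrist_force: [0.1, -0.2, -1.0]
grip_width: -0.0
finger_force: 0.0
```

step_arm --deltas '[[[0.1, -0.065, 0, 0, 0, 0], [0.25, -0.163, 0, 0, 0, 0], [0.42, -0.274, 0, 0, 0, 0], [0.59, -0.384, 0, 0, 0, 0], [0.72, -0.469, 0, 0, 0, 0], [0.79, -0.515, 0, 0, 0, 0]]]'

```text
t: 1.6
position: [509.0, -225.5, 249.9]
ee_rot: [-179.9, -0.0, 20.8]
wrist_force: [1.4, 0.8, 0.5]
grip_width: -0.001
finger_force: 0.0
```

step_arm --deltas '[[[0.1, -0.065, 0, 0, 0, 0.07], [0.25, -0.163, 0, 0, 0, 0.16], [0.42, -0.274, 0, 0, 0, 0.27], [0.59, -0.384, 0, 0, 0, 0.38], [0.72, -0.469, 0, 0, 0, 0.47], [0.79, -0.515, 0, 0, 0, 0.51], [0.79, -0.515, 0, 0, 0, 0.51], [0.79, -0.515, 0, 0, 0, 0.51]]]'

```text
t: 2.6
position: [646.7, -39.9, 249.9]
ee_rot: [179.9, 0.1, -10.0]
wrist_force: [0.1, -0.8, 0.4]
grip_width: -0.001
finger_force: 0.0
```

```bash
python3 - <<'E'
from station import *
from h import *
import pickle
c={n:capture(n) for n in("wrist","top","scene")}; pickle.dump(c,open("c1.pkl","wb"))
T=np.load("tank.npz");p=read_state()["position"]; print(p,T["R"].T@(p[:2]-T["o"]))
a=cv2.resize(c["scene"]["frame"][100:280,180:400],(488,400),interpolation=cv2.INTER_CUBIC)
b=cv2.resize(c["wrist"]["frame"],(300,225),interpolation=cv2.INTER_AREA)
o=np.zeros((400,800,3),np.uint8);o[:,:488]=a;o[:225,500:]=b
cv2.imwrite("pics/v1.png",o[:,:,::-1])
E
```

```text
[646.84345128 -40.04863623 250.35710225] [ 16.91524789 -63.2261943 ]
```

View pics/v1.png

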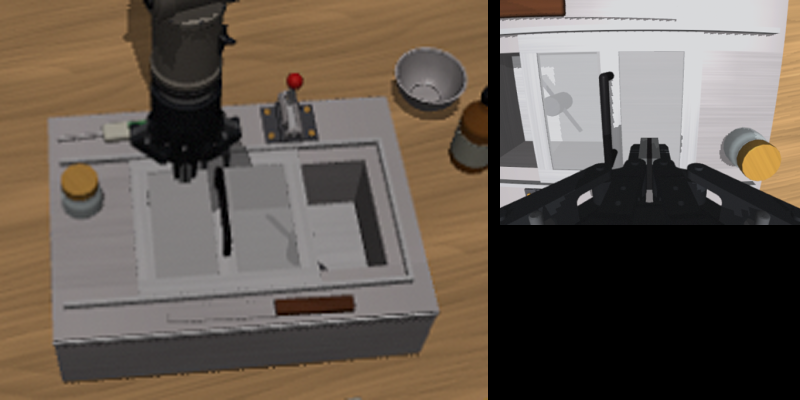

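The composite shows the shut fingers on the right (-y) side of the handle bar with the descent clear. The jar, at wrist inset (757,160), is well away. Descending.

step_arm --deltas '[[[0, 0, 0.05, 0, 0, 0], [0, 0, 0.12, 0, 0, 0], [0, 0, 0.19, 0, 0, 0], [0, 0, 0.25, 0, 0, 0], [0, 0, 0.288, 0, 0, 0], [0, 0, 0.288, 0, 0, 0]]]'

```text
t: 3.5
position: [647.0, -38.2, 177.2]
ee_rot: [180.0, 0.1, -10.0]
wrist_force: [0.4, -0.4, 0.2]
grip_width: 0.002
finger_force: 0.0
```

step_arm --deltas '[[[0, -0.02, 0, 0, 0, 0], [0, -0.04, 0, 0, 0, 0], [0, -0.06, 0, 0, 0, 0], [0, -0.08, 0, 0, 0, 0], [0, -0.1, 0, 0, 0, 0], [0, -0.12, 0, 0, 0, 0], [0, -0.14, 0, 0, 0, 0], [0, -0.16, 0, 0, 0, 0], [0, -0.18, 0, 0, 0, 0], [0, -0.2, 0, 0, 0, 0]]]'

```text
t: 4.75
position: [656.0, 7.7, 178.4]
ee_rot: [179.8, -0.0, -10.1]
wrist_force: [-1.0, -4.8, 2.1]
grip_width: 0.002
finger_force: 2.6
```

step_arm --deltas '[[[0, -0.02, 0, 0, 0, 0], [0, -0.04, 0, 0, 0, 0], [0, -0.06, 0, 0, 0, 0], [0, -0.08, 0, 0, 0, 0], [0, -0.1, 0, 0, 0, 0], [0, -0.12, 0, 0, 0, 0], [0, -0.14, 0, 0, 0, 0], [0, -0.16, 0, 0, 0, 0], [0, -0.18, 0, 0, 0, 0], [0, -0.2, 0, 0, 0, 0], [0, -0.22, 0, 0, 0, 0], [0, -0.24, 0, 0, 0, 0], [0, -0.26, 0, 0, 0, 0], [0, -0.28, 0, 0, 0, 0]]]'

```text
t: 6.5
position: [668.3, 76.7, 178.4]
ee_rot: [179.7, -0.0, -10.1]
wrist_force: [0.1, -4.3, 2.0]
grip_width: -0.003
finger_force: 2.8
```

```bash
python3 - <<'E'
from station import *
from h import *
import pickle
c={n:capture(n) for n in("top","scene")}; pickle.dump(c,open("c2.pkl","wb"))
T=np.load("tank.npz");s=read_state();p=s["position"]; print(p,T["R"].T@(p[:2]-T["o"]),T["R"].T@s["wrist_force"][:2])
a=cv2.resize(c["scene"]["frame"][100:280,180:400],(488,400),interpolation=cv2.INTER_CUBIC)
cv2.imwrite("pics/v2.png",a[:,:,::-1])
E
```

```text
[668.40506881  78.02795551 178.34014391] [17.58909606 56.80101427] [ 0.23316151 -4.54766991]
```

View pics/v2.png

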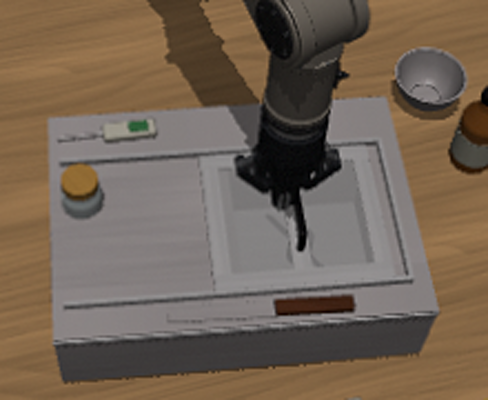

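The cover is nearly shut: its left frame edge is at (215,240) and its right edge is near the stop strip at (395,215). I'll push on in 1.5 mm steps and watch the force.

step_arm --deltas '[[[0, -0.008, 0, 0, 0, 0], [0, -0.016, 0, 0, 0, 0], [0, -0.024, 0, 0, 0, 0], [0, -0.032, 0, 0, 0, 0], [0, -0.038, 0, 0, 0, 0]]]'

```text
t: 7.22
position: [669.9, 86.9, 178.3]
ee_rot: [179.8, -0.0, -10.1]
wrist_force: [-1.5, -4.9, 1.9]
grip_width: 0.003
finger_force: 2.9
```

step_arm --deltas '[[[0, -0.006, 0, 0, 0, 0], [0, -0.012, 0, 0, 0, 0], [0, -0.016, 0, 0, 0, 0]]]'

```text
t: 7.6
position: [670.5, 90.8, 178.3]
ee_rot: [179.8, 0.0, -10.1]
wrist_force: [-0.3, -5.0, 2.4]
grip_width: 0.001
finger_force: 2.9
```

step_arm --deltas '[[[0, -0.005, 0, 0, 0, 0], [0, -0.01, 0, 0, 0, 0], [0, -0.012, 0, 0, 0, 0]]]'

```text
t: 7.98
position: [670.9, 93.0, 178.3]
ee_rot: [179.7, 0.0, -10.1]
wrist_force: [-1.6, -6.7, 3.0]
grip_width: -0.001
finger_force: 3.6
```

step_arm --deltas '[[[0, -0.004, 0, 0, 0, 0], [0, -0.008, 0, 0, 0, 0], [0, -0.008, 0, 0, 0, 0]]]'

```text
t: 8.35
position: [671.0, 93.1, 178.4]
ee_rot: [179.6, 0.1, -10.2]
wrist_force: [-2.3, -8.1, 4.4]
grip_width: 0.002
finger_force: 4.8
```

The force rose while the position held, at tank y of about 72 plus a 13 mm finger and a 5 mm bar, which gives 90. So the cover is at the stop. Backing off, lifting and going round to the front of the knob.

step_arm --deltas '[[[0, 0.03, 0, 0, 0, 0], [0, 0.06, 0, 0, 0, 0], [0, 0.06, -0.06, 0, 0, 0], [0, 0.06, -0.16, 0, 0, 0], [0, 0.06, -0.27, 0, 0, 0], [0, 0.06, -0.36, 0, 0, 0], [0, 0.06, -0.37, 0, 0, 0]]]'

```text
t: 9.22
position: [670.1, 84.8, 274.0]
ee_rot: [-179.8, -0.3, -9.9]
wrist_force: [0.5, 0.1, 0.6]
grip_width: 0.0
finger_force: 0.0
```

step_arm --deltas '[[[-0.08, -0.01, 0, 0, 0, 0], [-0.2, -0.03, 0, 0, 0, 0], [-0.36, -0.06, 0, 0, 0, 0], [-0.52, -0.09, 0, 0, 0, 0], [-0.67, -0.115, 0, 0, 0, 0], [-0.77, -0.13, 0, 0, 0, 0], [-0.79, -0.132, 0, 0, 0, 0], [-0.79, -0.132, 0, 0, 0, 0]]]'

```text
t: 10.22
position: [480.5, 149.9, 270.7]
ee_rot: [180.0, -0.0, -10.0]
wrist_force: [0.2, -0.4, 0.3]
grip_width: -0.004
finger_force: 0.0
```

```bash
python3 - <<'E'
from station import *
from h import *
import pickle
c={n:capture(n) for n in("top","scene","wrist")}; pickle.dump(c,open("c3.pkl","wb"))
T=np.load("tank.npz");s=read_state();p=s["position"]; R,o=T["R"],T["o"]
loc=lambda p:np.r_[R.T@(p[:2]-o),p[2]-130].round(1)
print(p,loc(p))
t,sc=c["top"],c["scene"]
for n in c: print(n,blobs(red(c[n]["frame"]),6))
m=t["frame"].max(2)<45; m[:, :180]=0; m[:,250:]=0; m[:130]=0; m[195:]=0
for b in blobs(m,10): print("dark",b,loc(onz(t,b[0],170)))
for b in blobs(red(c["wrist"]["frame"]),30): print("ball wrist",loc(onz(c["wrist"],b[0],202)))
a=cv2.resize(sc["frame"][80:260,180:400],(488,400),interpolation=cv2.INTER_CUBIC)
b=cv2.resize(c["wrist"]["frame"],(300,225),interpolation=cv2.INTER_AREA)
O=np.zeros((400,800,3),np.uint8);O[:,:488]=a;O[:225,500:]=b
cv2.imwrite("pics/v3.png",O[:,:,::-1])
E
```

```text
[481.04286278 149.56944371 270.57276259] [-179.4   94.6  140.6]
top [(array([189.1, 218.9]), [186, 216, 7, 7, 39]), (array([ 22.5, 239. ]), [20, 239, 6, 1, 6]), (array([ 22.5, 241. ]), [18, 241, 10, 1, 10]), (array([280.4, 248.2]), [277, 246, 8, 5, 30])]
scene [(array([312.7, 134.9]), [311, 133, 5, 5, 16])]
wrist [(array([257.4, 157.1]), [239, 139, 37, 37, 1052]), (array([492.3, 181.7]), [482, 177, 22, 10, 189])]
dark (array([204.3, 159.6]), [200, 140, 11, 41, 101]) [17.1 89.4 40. ]
ball wrist [-141.4   94.1   72. ]
ball wrist [-155.7  -51.8   72. ]
```

View pics/v3.png

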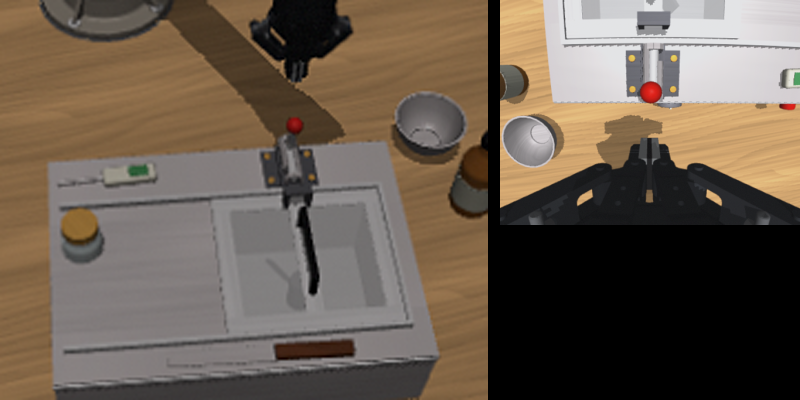

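The pictures show the cover shut: the handle is at tank y 89.4, and the staple is in line with the barrel at (290,185). The ball is at tank (-141, 94), and the fingers at y 94.6 stand right in front of it. Descending, then pushing +x.

step_arm --deltas '[[[0, 0, 0.05, 0, 0, 0], [0, 0, 0.12, 0, 0, 0], [0, 0, 0.19, 0, 0, 0], [0, 0, 0.234, 0, 0, 0], [0, 0, 0.234, 0, 0, 0]]]'

```text
t: 11.0
position: [479.5, 149.8, 211.1]
ee_rot: [179.9, 0.1, -10.0]
wrist_force: [-0.3, -0.2, 0.1]
grip_width: 0.001
finger_force: 0.0
```

step_arm --deltas '[[[0.016, 0, 0, 0, 0, 0], [0.032, 0, 0, 0, 0, 0], [0.048, 0, 0, 0, 0, 0], [0.064, 0, 0, 0, 0, 0], [0.08, 0, 0, 0, 0, 0], [0.096, 0, 0, 0, 0, 0], [0.112, 0, 0, 0, 0, 0], [0.128, 0, 0, 0, 0, 0], [0.144, 0, 0, 0, 0, 0], [0.16, 0, 0, 0, 0, 0]]]'

```text
t: 12.25
position: [519.7, 143.1, 212.3]
ee_rot: [180.0, 0.0, -10.0]
wrist_force: [-3.3, 0.3, 1.6]
grip_width: 0.002
finger_force: 1.1
```

step_arm --deltas '[[[0.012, 0, 0, 0, 0, 0], [0.024, 0, 0, 0, 0, 0], [0.036, 0, 0, 0, 0, 0], [0.044, 0, 0, 0, 0, 0]]]'

```text
t: 12.75
position: [530.5, 141.3, 212.3]
ee_rot: [180.0, -0.0, -10.0]
wrist_force: [-1.9, 0.2, 0.5]
grip_width: 0.0
finger_force: 1.1
```

step_arm --deltas '[[[0.005, 0, 0, 0, 0, 0], [0.01, 0, 0, 0, 0, 0], [0.014, 0, 0, 0, 0, 0]]]'

```text
t: 13.12
position: [533.7, 140.7, 212.3]
ee_rot: [180.0, -0.0, -10.0]
wrist_force: [-1.8, 0.1, 0.6]
grip_width: 0.001
finger_force: 1.0
```

step_arm --deltas '[[[0.005, 0, 0, 0, 0, 0], [0.01, 0, 0, 0, 0, 0], [0.012, 0, 0, 0, 0, 0]]]'

```text
t: 13.5
position: [535.4, 140.6, 212.2]
ee_rot: [180.0, 0.2, -10.0]
wrist_force: [-6.0, 0.4, 4.5]
grip_width: 0.0
finger_force: 3.2
```

step_arm --deltas '[[[0.005, 0, 0, 0, 0, 0], [0.008, 0, 0, 0, 0, 0], [0.008, 0, 0, 0, 0, 0]]]'

```text
t: 13.88
position: [535.7, 141.1, 212.2]
ee_rot: [180.0, 0.4, -9.9]
wrist_force: [-9.0, 1.5, 5.8]
grip_width: -0.002
finger_force: 4.8
```

The bolt is home, with the force rising while x holds at -124 (the expected value was about -125). Now over the top to the +y side of the ball.

step_arm --deltas '[[[-0.04, 0, 0, 0, 0, 0], [-0.08, 0, 0, 0, 0, 0], [-0.08, 0, -0.08, 0, 0, 0], [-0.08, 0, -0.18, 0, 0, 0], [-0.08, -0.02, -0.24, 0, 0, 0], [-0.06, -0.08, -0.24, 0, 0, 0], [0, -0.13, -0.24, 0, 0, 0], [0.05, -0.16, -0.24, 0, 0, 0], [0.072, -0.17, -0.24, 0, 0, 0], [0.072, -0.17, -0.24, 0, 0, 0]]]'

```text
t: 15.12
position: [563.8, 178.4, 271.6]
ee_rot: [180.0, 0.1, -10.0]
wrist_force: [0.2, -0.1, 0.0]
grip_width: 0.001
finger_force: 0.0
```

```bash
python3 - <<'E'
from station import *
from h import *
c={n:capture(n) for n in("top","scene","wrist")}
T=np.load("tank.npz");s=read_state();p=s["position"]; R,o=T["R"],T["o"]
loc=lambda p:np.r_[R.T@(p[:2]-o),p[2]-130].round(1)
print(p,loc(p))
for n in c:
  for b in blobs(red(c[n]["frame"]),10): print(n,b,loc(onz(c[n],b[0],202)))
a=cv2.resize(c["scene"]["frame"][80:260,180:400],(488,400),interpolation=cv2.INTER_CUBIC)
b=cv2.resize(c["wrist"]["frame"],(300,225),interpolation=cv2.INTER_AREA)
O=np.zeros((400,800,3),np.uint8);O[:,:488]=a;O[:225,500:]=b
cv2.imwrite("pics/v4.png",O[:,:,::-1])
E
```

```text
[563.37594151 178.20593659 272.187747  ] [-103.3  137.2  142.2]
top (array([ 29.2, 154.3]), [24, 151, 9, 6, 13]) [-47.8 557.8  72. ]
top (array([191.7, 203.3]), [189, 200, 7, 7, 39]) [-101.7   95.3   72. ]
top (array([280.5, 248.3]), [277, 246, 8, 5, 31]) [-174.5 -141.9   72. ]
scene (array([314.9, 145.4]), [313, 144, 5, 4, 17]) [-106.5   92.9   72. ]
wrist (array([326.1, 218.1]), [310, 202, 33, 33, 891]) [-103.3   94.1   72. ]
```

View pics/v4.png

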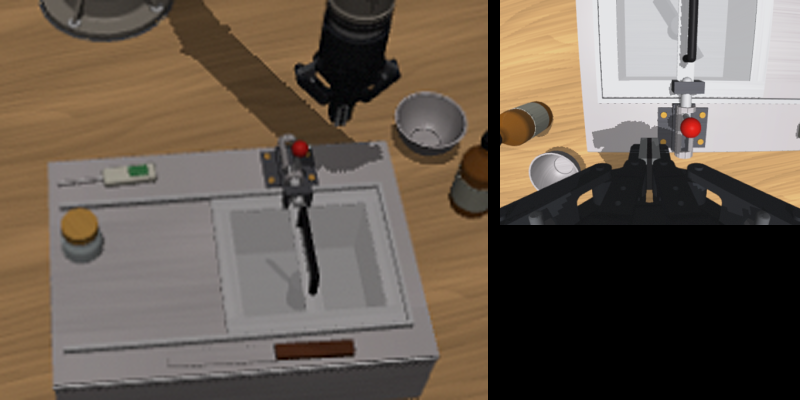

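The ball is at tank (-103, 94), so the bolt is home with the knob upright and the nose through the staple. Lowering beside the ball on its +y side, then pushing -y.

step_arm --deltas '[[[0, 0, 0.05, 0, 0, 0], [0, 0, 0.12, 0, 0, 0], [0, 0, 0.19, 0, 0, 0], [0, 0, 0.24, 0, 0, 0], [0, 0, 0.256, 0, 0, 0], [0, 0, 0.256, 0, 0, 0]]]'

```text
t: 16.02
position: [563.8, 178.6, 208.1]
ee_rot: [180.0, 0.0, -10.0]
wrist_force: [0.1, -0.7, 0.0]
grip_width: -0.001
finger_force: 0.0
```

step_arm --deltas '[[[0, 0.02, 0, 0, 0, 0], [0, 0.04, 0, 0, 0, 0], [0, 0.06, 0, 0, 0, 0], [0, 0.08, 0, 0, 0, 0], [0, 0.1, 0, 0, 0, 0], [0, 0.12, 0, 0, 0, 0], [0, 0.14, 0, 0, 0, 0], [0, 0.16, 0, 0, 0, 0], [0, 0.18, 0, 0, 0, 0], [0, 0.2, 0, 0, 0, 0]]]'

```text
t: 17.27
position: [554.9, 128.9, 208.2]
ee_rot: [180.0, 0.0, -10.0]
wrist_force: [-0.5, -0.3, 0.3]
grip_width: 0.004
finger_force: 0.2
```

step_arm --deltas '[[[0, 0.012, 0, 0, 0, 0], [0, 0.024, 0, 0, 0, 0], [0, 0.036, 0, 0, 0, 0]]]'

```text
t: 17.65
position: [553.5, 120.3, 208.3]
ee_rot: [180.0, -0.0, -10.0]
wrist_force: [-0.2, -0.1, -0.3]
grip_width: -0.001
finger_force: 0.2
```

step_arm --deltas '[[[0, 0.012, 0, 0, 0, 0], [0, 0.024, 0, 0, 0, 0], [0, 0.036, 0, 0, 0, 0], [0, 0.048, 0, 0, 0, 0]]]'

```text
t: 18.15
position: [551.4, 108.5, 208.3]
ee_rot: [180.0, 0.0, -10.0]
wrist_force: [-0.4, 0.6, 0.5]
grip_width: 0.001
finger_force: 0.2
```

```bash
python3 - <<'E'
from station import *
from h import *
c={n:capture(n) for n in("top","scene","wrist")}
T=np.load("tank.npz");s=read_state();p=s["position"]; R,o=T["R"],T["o"]
loc=lambda p:np.r_[R.T@(p[:2]-o),p[2]-130].round(1)
print(p,loc(p),s["wrist_force"])
for n in c:
  for b in blobs(red(c[n]["frame"]),6): print(n,b,loc(onz(c[n],b[0],178)))
a=cv2.resize(c["scene"]["frame"][100:190,260:370],(488,400),interpolation=cv2.INTER_CUBIC)
b=cv2.resize(c["wrist"]["frame"],(300,225),interpolation=cv2.INTER_AREA)
O=np.zeros((400,800,3),np.uint8);O[:,:488]=a;O[:225,500:]=b
cv2.imwrite("pics/v5.png",O[:,:,::-1])
E
```

```text
[551.37798312 108.26495717 208.25085518] [-102.9   66.2   78.3] [0.30146145 0.18880868 0.31815302]
top (array([ 23., 239.]), [20, 239, 7, 1, 7]) [-275.6  541.7   48. ]
top (array([ 23., 241.]), [18, 241, 11, 1, 11]) [-280.9  540.6   48. ]
top (array([280.4, 248.2]), [277, 246, 8, 5, 30]) [-175.7 -143.    48. ]
scene (array([299.2, 151.4]), [298, 150, 4, 3, 8]) [-107.5   50.1   48. ]
wrist (array([291.8, 244.8]), [271, 229, 39, 40, 821]) [-103.4   48.4   48. ]
```

View pics/v5.png

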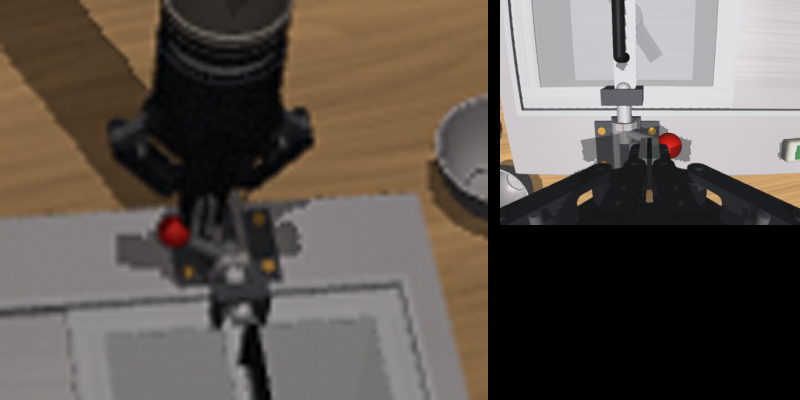

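The composite shows the ball over at about tank y 48, which is roughly 0.95 rad, with the fingertip corner against its upper side. Continuing sideways, then down onto the stop.

step_arm --deltas '[[[0, 0.012, 0, 0, 0, 0], [0, 0.024, 0, 0, 0, 0], [0, 0.036, 0, 0, 0, 0], [0, 0.048, 0, 0, 0, 0], [0, 0.048, 0, 0, 0, 0]]]'

```text
t: 18.92
position: [549.3, 96.3, 208.3]
ee_rot: [180.0, -0.0, -10.0]
wrist_force: [-0.2, -0.2, -0.0]
grip_width: 0.001
finger_force: 0.0
```

step_arm --deltas '[[[0, 0, 0.006, 0, 0, 0], [0, 0, 0.012, 0, 0, 0], [0, 0, 0.016, 0, 0, 0], [0, 0, 0.016, 0, 0, 0]]]'

```text
t: 19.42
position: [549.3, 96.9, 204.1]
ee_rot: [180.0, 0.0, -10.0]
wrist_force: [-0.2, 1.2, -0.0]
grip_width: 0.003
finger_force: 0.0
```

step_arm --deltas '[[[0, 0, 0.006, 0, 0, 0], [0, 0, 0.01, 0, 0, 0], [0, 0, 0.01, 0, 0, 0]]]'

```text
t: 19.8
position: [549.3, 96.8, 201.7]
ee_rot: [180.0, 0.0, -10.0]
wrist_force: [-0.0, -0.9, -0.1]
grip_width: -0.001
finger_force: 0.0
```

step_arm --deltas '[[[0, 0, 0.004, 0, 0, 0], [0, 0, 0.008, 0, 0, 0], [0, 0, 0.008, 0, 0, 0]]]'

```text
t: 20.18
position: [549.6, 96.9, 200.2]
ee_rot: [-180.0, -0.0, -10.0]
wrist_force: [-0.4, 0.4, 2.9]
grip_width: -0.001
finger_force: 1.3
```

Contact at about z = 200, so the tip is near 181 to 183, about the ball's top at the stop. A little more to confirm.

step_arm --deltas '[[[0, 0, 0.004, 0, 0, 0], [0, 0, 0.008, 0, 0, 0], [0, 0, 0.01, 0, 0, 0], [0, 0, 0.01, 0, 0, 0]]]'

```text
t: 20.68
position: [550.3, 97.5, 198.9]
ee_rot: [-179.9, -0.1, -10.0]
wrist_force: [-0.6, 0.9, 9.0]
grip_width: -0.006
finger_force: 3.4
```

The force rises to 9 N against a firm stop. Retreating upwards and checking.

step_arm --deltas '[[[0, 0, -0.03, 0, 0, 0], [0, 0, -0.1, 0, 0, 0], [0, 0, -0.2, 0, 0, 0], [-0.1, 0, -0.3, 0, 0, 0], [-0.25, 0, -0.4, 0, 0, 0], [-0.35, 0, -0.4, 0, 0, 0], [-0.35, 0, -0.4, 0, 0, 0], [-0.35, 0, -0.4, 0, 0, 0]]]'

```text
t: 21.68
position: [463.9, 111.6, 297.5]
ee_rot: [180.0, -0.1, -10.0]
wrist_force: [0.5, 0.5, -0.5]
grip_width: 0.002
finger_force: 0.0
```

```bash
python3 - <<'E'
from station import *
from h import *
c={n:capture(n) for n in("top","scene","wrist")}
T=np.load("tank.npz");s=read_state();p=s["position"]; R,o=T["R"],T["o"]
loc=lambda p:np.r_[R.T@(p[:2]-o),p[2]-130].round(1)
print(p,loc(p),s["wrist_force"])
P={}
for n in c:
  for b in blobs(red(c[n]["frame"]),8): P.setdefault(n,[]).append(b[0]); print(n,b,loc(onz(c[n],b[0],172)))
t=c["top"]; m=t["frame"].max(2)<45; m[:, :180]=0; m[:,250:]=0; m[:130]=0; m[195:]=0
for b in blobs(m,10): print("handle",loc(onz(t,b[0],170)))
for a in P.get("wrist",[]):
  for b in P.get("scene",[]):
    x,e=tri(c["wrist"],a,c["scene"],b); print("tri",loc(x),e)
a=cv2.resize(c["scene"]["frame"][80:260,180:400],(488,400),interpolation=cv2.INTER_CUBIC)
b=cv2.resize(c["wrist"]["frame"],(300,225),interpolation=cv2.INTER_AREA)
O=np.zeros((400,800,3),np.uint8);O[:,:488]=a;O[:225,500:]=b
cv2.imwrite("pics/v6.png",O[:,:,::-1])
E
```

```text
[463.88201433 111.60153984 296.97040162] [-189.7   54.3  167. ] [ 0.11631573 -0.13321985 -0.61224312]
top (array([213.1, 207.2]), [210, 204, 7, 7, 37]) [-101.7   44.3   42. ]
top (array([280.4, 248.2]), [277, 246, 8, 5, 30]) [-176.1 -143.4   42. ]
scene (array([296.3, 153.1]), [294, 151, 5, 5, 16]) [-106.7   42.1   42. ]
wrist (array([270.3,  76.5]), [256, 62, 29, 30, 666]) [-102.1   44.1   42. ]
wrist (array([443.6, 165.6]), [433, 160, 22, 12, 228]) [-165.8  -91.7   42. ]
handle [16.5 89.3 40. ]
tri [-102.8   42.8   46.5] 3.0553922291994975
tri [-107.6    1.4  119.2] 115.81918193944576
```

View pics/v6.png

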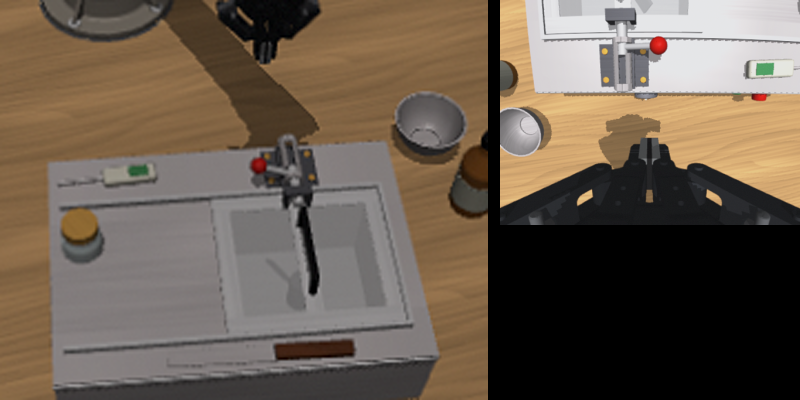

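The picture shows the knob lying over in the notch, with the ball at tank (-102, 44) where the stop is at y 43. The cover is shut (handle at 89.3), the robot is clear and the other objects are undisturbed.

```bash
python3 -c "
from station import *
print(finish_job())"
```

```text
the job is handed in; nothing more can be done
None
```

The job is handed in; by my last camera check the cover is shut against its stop, the bolt is home through the staple, the knob lies over in the locking notch, and nothing else was moved.

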